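Fit the fume filter and start the extractor

TASK

Fit the grey filter cartridge with the blue bar grip into the open bed of the bench-top fume extractor: hook its thin tongue under the dark steel lip, swing the other edge down and press it home until the blue spring catch snaps over it. Then start the extractor by pulling the round blue knob all the way up and letting it drop back to rest; never pull the knob before the filter is locked in. Leave the other things on the bench where they are.

Things in the scene. Friction and masses are not known exactly. Their poses are not given: they have to be found in the camera images.
- filter_unit: Bench-top fume extractor, fixed: white box 196 (x) x 190 (y) x 75 mm high with a light grey deck on top; origin at the centre of its underside, +y is its front, z up. The deck has an open bed for the filter: x from -40.5 to +84.5 mm (125 wide), floor at z = 61, deck at z = 75, front wall of the bed at y = +58. Rear lip: see lip_edge.
- lip_edge (a point): Middle of the lower free edge of the dark steel retaining lip that overhangs the bed's rear, at (22, -56, 71.5) mm in the extractor's frame, same axes. The slot under the lip is 10.5 mm high, as wide as the bed, and ends at y = -66.5; the lip's top is at z = 77.5.
- bed_centre (a point): Point on the floor of the bed, at (22, 4, 61) mm in the extractor's frame, over which the centre of the filter's underside comes when seated (play about 2 mm); same axes as the extractor.
- catch (a joint): Blue spring catch, 36 mm wide, on the deck in front of the bed: how far it is pushed back to +y, 0 (shut, its rest) to 0.007 m. Its bevelled nose reaches 5 mm over the bed, 0.8 to 15 mm above the deck. The filter's front edge, pressed down, pushes it back (spring 1.4 N plus 0.35 N per mm; 10 to 20 N on the grip are ample); it snaps shut over the filter when that is fully down.
- catch_nose (a point): Middle of the tip of the catch's nose, near its underside; moves with the catch.
- pull_knob (a joint): Pull-to-start knob: how far it is pulled straight up, 0 (rest) to 0.012 m (end stop). A spring pulls it back (3 N at rest, 6 N at the stop); it drops back by itself when let go.
- knob_grip (a point): Middle of the blue ribbed knob cap, a vertical cylinder 27 mm across, from 16 to 40 mm above the deck; this point is 29 mm above the deck at rest, at (-70, 5, 104) mm in the extractor's frame. Axes as the extractor's.
- filter_grip (a point): Centre of the filter's blue bar grip (64 mm along x, 12 in y, 14 in z, on two posts at x = +-26), over the middle of the frame, 37 mm above its underside and 23 above its top. The filter (about 0.2 kg, lies flat): grey frame 120 (x) x 106 (y) x 14 mm with black pleats. Axes: z up, -y to the tongue (a small white arrow points there), +y to the plain front edge.
- filter_tongue (a point): Middle of the tongue's tip, half-way up its 5 mm: 69 mm to -y of the grip and 2.5 mm above the filter's underside. The tongue, 110 mm wide (x) and 5 mm thick, level with the underside, stands 16 mm out from the frame's -y face. Filter axes.
- filter_front (a point): Middle of the top of the filter's plain front edge, 53 mm to +y of the grip, 14 mm above the underside. Filter axes.
- filter: The filter cartridge; origin at the centre of the underside of its 120 x 106 mm frame, axes as for filter_grip.
- wax_puck: Red wax disc lying flat, 61 x 68 x 18 mm; origin under its centre. Bystander.
- cassette_3: Green tissue cassette lying flat, 30 x 41 x 6 mm; origin under its centre. Bystander.
- cassette_4: Green tissue cassette lying flat, 28 x 41 x 6 mm; origin under its centre. Bystander.
- base_mould_2: Small steel mould lying flat, 30 x 39 x 12 mm; origin under its centre. Bystander.

How it is judged:
By the outcome, as a careful person would: the job done as asked, in the order asked, and still so for the second after the job is handed in, with the robot touching nothing.
It also fails if it takes over 48 s, if anything falls off the work surface, if the arm or the gripper's body presses on something with over 40 N, if the wrist force passes 120 N, or if a joint passes its speed limit or range.

ROBOT

A 6-joint arm with a two-finger parallel gripper is mounted at the origin on the work surface; the furniture and walls round the work are solid. World frame = base frame: x ahead of the robot, y to its left, z up, the work surface at z = 0. Lengths are in m, angles in degrees, forces in N, time in s.
With the tool pointing down it reaches from about 0.4 to 0.825 m from the base axis. Payload 7 kg.
Tool frame: the origin (TCP) lies on the centre line of the jaws, within the pads' length; the fingertips stand 22 mm ahead of it and the grasp point (between the pads) lies 3 mm ahead of it; z points along the fingers, y is the line along which they close (so a half turn about z gives the same grasp; the last joint's range is limited). The gripper opens to 88 mm and grips with 3 to 60 N. Pads are 19 mm wide; open, the fingers measure 130 mm over their backs; the gripper's body (78 mm by 193 mm) begins 47 mm behind the grasp point.
Start: joints at [93.398, 20.546, 0.682, 0, -70.136, -16.507], TCP at [0.153, 0.657, 0.216] pointing down, gripper open.
Joint ranges: [-176.03, 176.03], [-82.01, 121.73], [-58.28, 71.71], [-173.87, 95.51], [-174.79, -0.11], [-173.66, 173.66]. Speed limits (degrees/s): [136.94, 136.94, 172.46, 180, 180, 180].

INTERFACE

Orientations are given as [roll, pitch, yaw] about the fixed x, y, z axes, in that order (R = Rz(yaw) Ry(pitch) Rx(roll)).
In Python, from plant import get_state, cams, r gives the robot as it stands.
- The arm moves only by the tool apply_moves, never from a script. Its argument "targets" is a list of rows, each an object with "dp": the shift along the world's x, y, z in m, a list of three; "yaw": the turn about the world's z in degrees. In form: [{"dp": [x, y, z], "yaw": yaw}, ...]. A call has 1 to 20 rows; each row is the pose to reach, as a shift and turn from the pose commanded when the call began; what a row does not reach only later rows make up. A row lasts 1/12 s, in which the tool goes at most 41.7 mm and 7.16 degrees, less where a joint would pass 70% of its speed; a pose out of reach is approached as far as the arm can. A call with a gripper value outside its range is refused whole. "grip" is the gripper command: -1 is fully open, 1 is shut, values between are in proportion, set as the call begins (left out, the last holds). The fingers move at their own pace and stop on an object; "squeeze" is the grip in N (left out, the last holds). Time passes only in rows, so rows that repeat a pose let the fingers close. It gives the time, the measured TCP pose, the force, the opening and the grip force at its end, in the units of the state.
- get_state(): the state, without advancing time (a new reading comes with each control period).
- cams.capture(name): name is "scene" or "top" or "wrist"; returns a dict with "image" (384x512x3 uint8, red, green, blue), "range_z" (384x512 float32, m along the optical axis (not along the pixel's ray), 0 where there is no reading), "fx", "fy", "cx", "cy" (pixels), "R" (3x3) and "t" (3): a world point X has camera coordinates R X + t; the wrist camera has in their place "T_tool_cam" (4x4, takes a point from camera to tool coordinates, whose origin is the TCP and whose axes are the flange's). Camera axes: x right, y down, z forward; pixel columns grow to the right and rows downward; lengths in m; the calibration is good to about 2 mm. The wrist camera is an equidistant fisheye: a pixel r from the principal point sees the ray r / f radians off the axis. A picture is of the moment at which its call begins: read the wrist's pose just before it.
- r.close_job(): hands the job in; it is judged then, once.
The state is a dict: "time_s": time; "joints": joint angles; "qd": joint speeds; "joint_torque": joint torques, N m; "tcp_pos": TCP position; "eef_rot": TCP orientation; "contact_force": force on the tool from outside, world axes, zero at the start; "moment": the same for the moment, N m; "gripper_width": finger opening in m; "gripper_force": force on a finger pad.
Only numpy, scipy, OpenCV 4.12 (cv2) and the standard library are available. Lean on these libraries where they do the work, as an engineer would, in place of code of your own. Each camera call takes 0.05 s, during which the arm holds its last target. There are 200 camera calls.

## Working session

There is one attempt and no reset: what is moved stays moved. The work goes in short steps, Python scripts to look and compute and a tool call to move; the robot and the scene stay as the last step left them, time stands still between calls to the robot, and variables do not carry over. Pictures are saved under pics/ and viewed, at most 10 in all, crops included, and the job is handed in when it is done.

Besides the shell and the picture viewer there is one more tool, called after ">>>" as name([rows], argument=value, ...), one row to a line, values as JSON. apply_moves: Moves the arm, as the interface text tells. Its arguments: {"type":"object","properties":{"targets":{"type":"array","items":{"type":"object","properties":{"dp":{"type":"array","items":{"type":"number"}},"yaw":{"type":"number"}}}},"grip":{"type":"number"},"squeeze":{"type":"number"}},"required":["targets"]}

```bash
mkdir -p pics; cat > h.py <<'E'
import numpy as np, cv2
from plant import get_state, cams, r
def cap(n):
    c=cams.capture(n); cv2.imwrite(f'/tmp/{n}.png',c['image'][:,:,::-1]); return c
def pts(c):
    z=c['range_z'];v,u=np.mgrid[:384,:512]
    P=np.stack([(u-c['cx'])/c['fx']*z,(v-c['cy'])/c['fy']*z,z],-1)
    W=(P-c['t'])@c['R']; W[z<=0]=np.nan; return W
E
python3 - <<'E'
from h import *
print(get_state())
a=cap('top');b=cap('scene')
for n,c in(('top',a),('scene',b)): np.savez(f'/tmp/{n}.npz',**c)
cv2.imwrite('pics/a.png',a['image'][:,:,::-1]);cv2.imwrite('pics/b.png',b['image'][:,:,::-1])
print(a['R'],a['t'],a['fx'])
E
```

```text
{'time_s': 0.0, 'joints': array([ 9.33975828e+01,  2.05918164e+01,  6.34580431e-01, -1.97142484e-02,
       -7.01349058e+01, -1.65080957e+01]), 'qd': array([-0.06547815, -0.04521958,  0.04588256, -0.10264984, -0.12161934,
       -0.03390816]), 'joint_torque': array([-7.88643720e-04, -5.82728684e+01,  2.93062609e+01,  6.99710727e+00,
        6.99476586e-03, -1.60083887e-04]), 'tcp_pos': array([0.15301121, 0.65692294, 0.21532579]), 'eef_rot': array([ 1.79906390e+02, -8.41592957e-03, -1.31172199e+01]), 'contact_force': array([0.32289888, 0.40643424, 0.46550376]), 'moment': array([-0.01992047,  0.00381355,  0.01911566]), 'gripper_force': 0.0, 'gripper_width': 0.0876656906118865}
[[-0.00502051 -0.99996816  0.00620272]
 [-0.98973542  0.00408303 -0.14285355]
 [ 0.14282368 -0.00685625 -0.9897244 ]] [-0.01040961  0.55646045  1.06565269] 496.33423884847457
```

View pics/a.png

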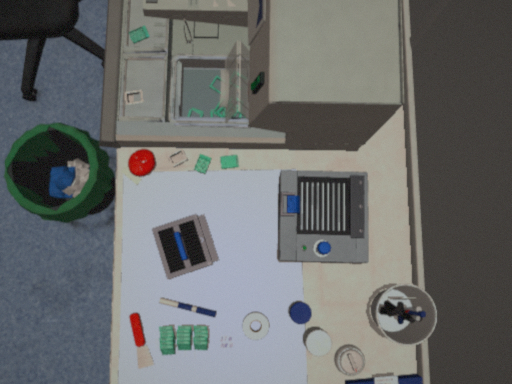

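View pics/b.png

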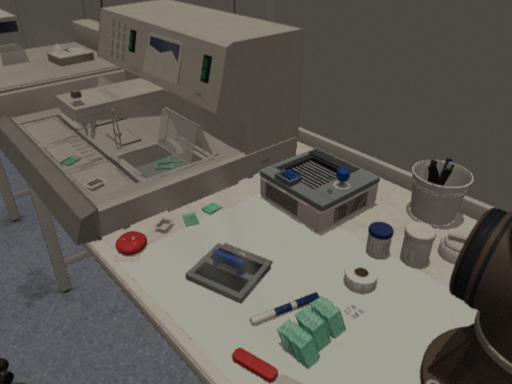

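The top view shows the filter at px (183,247), tongue to the right (world -y). The extractor is at (323,217), with the catch on its left at (291,205), the lip on its right and the knob at (323,248). So its axes roughly match the world axes. The arm cannot tilt, so I'll grip the bar by its ends (closing along x) and let the filter pivot in the pads.

```bash
cat > m.py <<'E'
from h import *
for n in('top','scene'):
    c=dict(np.load(f'/tmp/{n}.npz')); W=pts(c); hsv=cv2.cvtColor(c['image'],cv2.COLOR_RGB2HSV)
    blue=(cv2.inRange(hsv,(108,140,50),(125,255,255))>0)
    k,l,s,ce=cv2.connectedComponentsWithStats(blue.astype(np.uint8))
    print(n)
    for i in range(1,k):
        if s[i,4]>25:
            p=W[l==i]; p=p[np.isfinite(p[:,2])]
            if len(p)<5: continue
            z=np.percentile(p[:,2],90); q=p[abs(p[:,2]-z)<.006]
            rc=cv2.minAreaRect((q[:,:2]*1000).astype(np.float32))
            print('blue',ce[i].round(),s[i,4],'ztop',z.round(4),'mean',q.mean(0).round(4),np.round(rc[0],1),np.round(rc[1],1),round(rc[2],1))
    for nm,lo,hi,box in(('deck',.068,.084,None),('filt',.009,.02,1)):
        m=(W[...,2]>lo)&(W[...,2]<hi)
        if box: m&=(W[...,1]>.0)&(W[...,1]<.6)
        m=m&(W[...,0]>.2)&(W[...,0]<.8)
        k,l,s,ce=cv2.connectedComponentsWithStats(m.astype(np.uint8))
        for i in range(1,k):
            if s[i,4]>300:
                q=W[l==i]; rc=cv2.minAreaRect((q[:,:2]*1000).astype(np.float32)); print(nm,ce[i].round(),s[i,4],np.median(q[:,2]).round(4),np.round(rc[0],1),np.round(rc[1],1),round(rc[2],1))
E
python3 m.py
```

```text
top
blue [293. 204.] 201 ztop 0.0907 mean [ 0.5349 -0.1084  0.0884] [ 535. -109.] [23.9 33. ] 89.0
blue [180. 246.] 163 ztop 0.0471 mean [0.4485 0.1335 0.0451] [449.5 134. ] [61.6 11.8] 18.8
blue [324. 247.] 111 ztop 0.1177 mean [ 0.4408 -0.1691  0.1153] [ 440.6 -168.7] [21.8 22.6] 17.9
blue [299. 312.] 261 ztop 0.0631 mean [ 0.3078 -0.1218  0.0609] [ 307.1 -121.6] [39.1 39.1] 40.2
blue [206. 312.] 57 ztop 0.0183 mean [0.3054 0.0787 0.0159] [305.2  79.2] [37.4  7.3] 75.5
blue [421. 314.] 27 ztop 0.1308 mean [ 0.3078 -0.3569  0.1292] [ 307.7 -356.6] [8.2 8.9] 22.3
blue [410. 380.] 132 ztop 0.0376 mean [ 0.1617 -0.3579  0.035 ] [ 161.7 -356.8] [13.3 46.2] 0.3
blue [363. 382.] 51 ztop 0.0364 mean [ 0.1578 -0.2564  0.0344] [ 157.5 -251.7] [ 5.7 52.2] 2.6
deck [426. 192.] 587 0.076 [ 565.7 -399.3] [468.    4.9] 0.0
deck [221. 142.] 530 0.0766 [670.6  24.8] [573.9  42.6] 84.7
deck [326. 222.] 4568 0.0762 [ 511.9 -177.4] [190.8 196.3] 88.3
deck [319. 342.] 555 0.0725 [ 246.7 -159.4] [52.6 52.8] 87.9
filt [142. 162.] 516 0.0169 [642.6 230.1] [60.5 62.4] 7.1
filt [182. 246.] 2253 0.0135 [451.
[... 594 characters left out ...]
301.9  82.1] [39.9  8.1] 75.6
deck [362. 138.] 715 0.0763 [ 585.1 -399.5] [ 10.4 407.6] 89.7
deck [161. 187.] 1836 0.0771 [674.5  35.1] [585.9 123.6] 76.8
deck [323. 179.] 2308 0.0731 [ 510.6 -175.8] [192.9 198.1] 88.2
deck [109. 185.] 488 0.082 [764.4 212.8] [70.3 88. ] 0.4
deck [437. 193.] 339 0.0769 [ 293.2 -304.9] [113.9  54.8] 23.0
deck [420. 231.] 407 0.0699 [ 245.5 -158.2] [52.9 53.1] 16.5
filt [130. 242.] 506 0.0149 [641.1 232.1] [57.2 62.6] 27.3
filt [228. 272.] 1916 0.0115 [449.5 135.5] [121.  107.7] 18.1
filt [284. 307.] 391 0.0114 [314.3 121.5] [128.1  13.8] 75.6
filt [315. 341.] 489 0.0142 [229.  132.8] [108.6  45.4] 73.2
filt [254. 363.] 591 0.011 [267.3 232.1] [72.3 22.5] 13.9
```

>>> apply_moves([
  {"dp": [0.297,-0.523,-0.06],"yaw": -58.7},
  {"dp": [0.297,-0.523,-0.06],"yaw": -58.7},
  {"dp": [0.297,-0.523,-0.06],"yaw": -58.7},
  {"dp": [0.297,-0.523,-0.06],"yaw": -58.7},
  {"dp": [0.297,-0.523,-0.06],"yaw": -58.7},
  {"dp": [0.297,-0.523,-0.06],"yaw": -58.7},
  {"dp": [0.297,-0.523,-0.06],"yaw": -58.7},
  {"dp": [0.297,-0.523,-0.06],"yaw": -58.7},
  {"dp": [0.297,-0.523,-0.06],"yaw": -58.7},
  {"dp": [0.297,-0.523,-0.06],"yaw": -58.7},
  {"dp": [0.297,-0.523,-0.06],"yaw": -58.7},
  {"dp": [0.297,-0.523,-0.06],"yaw": -58.7},
  {"dp": [0.297,-0.523,-0.06],"yaw": -58.7},
  {"dp": [0.297,-0.523,-0.06],"yaw": -58.7},
  {"dp": [0.297,-0.523,-0.06],"yaw": -58.7},
  {"dp": [0.297,-0.523,-0.06],"yaw": -58.7},
  {"dp": [0.297,-0.523,-0.06],"yaw": -58.7},
], grip=-1)

```text
time_s: 1.52
tcp_pos: [0.4502, 0.1331, 0.1558]
eef_rot: [179.9, -0.0, -72.0]
contact_force: [0.8, -0.5, 0.4]
gripper_width: 0.0876
gripper_force: 0.0
```

```bash
cat >> h.py <<'E'
from scipy.spatial.transform import Rotation as Ro
def wpts(c,s):
    # world points by fisheye + range
    z=c['range_z'];v,u=np.mgrid[:384,:512]
    x=(u-c['cx'])/c['fx'];y=(v-c['cy'])/c['fy'];th=np.hypot(x,y)+1e-9
    k=np.tan(np.minimum(th,1.5))/th
    P=np.stack([x*k*z,y*k*z,z],-1); T=c['T_tool_cam']
    Q=P@T[:3,:3].T+T[:3,3]
    W=Q@Ro.from_euler('xyz',s['eef_rot'],degrees=True).as_matrix().T+s['tcp_pos']
    W[(z<=0)|(th>1.3)]=np.nan; return W
def blobs(c,W,amin=60):
    hsv=cv2.cvtColor(c['image'],cv2.COLOR_RGB2HSV)
    m=cv2.inRange(hsv,(108,130,40),(126,255,255))
    k,l,s,ce=cv2.connectedComponentsWithStats(m)
    for i in range(1,k):
        if s[i,4]>amin:
            p=W[l==i]; p=p[np.isfinite(p[:,2])]
            if len(p)<20: continue
            z=np.percentile(p[:,2],90); q=p[abs(p[:,2]-z)<.005]
            if len(q)<10: continue
            rc=cv2.minAreaRect((q[:,:2]*1000).astype(np.float32))
            print('blue',ce[i].round(),s[i,4],'ztop',z.round(4),'mean',q.mean(0).round(4),np.round(rc[0],1),np.round(rc[1],1),round(rc[2],1))
E
python3 - <<'E'
from h import *
s=get_state();c=cap('wrist');print(s['time_s'],s['tcp_pos'],s['eef_rot'],s['joints'].round(1))
cv2.imwrite('pics/c.png',c['image'][:,:,::-1]);W=wpts(c,s);blobs(c,W)
E
```

```text
1.5167 [0.45019598 0.13308342 0.1558259 ] [ 1.79944026e+02 -1.54331498e-02 -7.19883826e+01] [ 40.6   4.  -29.4  -0.  -56.7 -22.6]
blue [456.  13.] 746 ztop 0.0608 mean [ 0.3049 -0.1193  0.0596] [ 302.9 -119. ] [45.3 34.3] 31.8
blue [387. 174.] 314 ztop 0.0162 mean [0.3068 0.0791 0.014 ] [306.1  79.2] [40.4  9.4] 75.1
blue [254. 186.] 944 ztop 0.0447 mean [0.4494 0.1331 0.0436] [449.4 133.2] [63.  11.8] 17.6
blue [363. 208.] 188 ztop 0.014 mean [0.3191 0.1253 0.0124] [318.6 125.4] [28.7  9.3] 75.9
```

View pics/c.png

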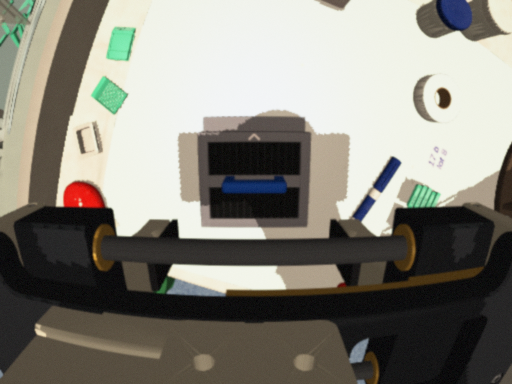

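The wrist view shows the bar centred at px (254,186) with the arrow pointing up towards the tongue. The tool is aligned to within 1 mm, so I'll descend and grip.

>>> apply_moves([
  {"dp": [0,0,-0.03],"yaw": 0},
  {"dp": [-0.001,0,-0.06],"yaw": 0},
  {"dp": [-0.001,0,-0.09],"yaw": 0},
  {"dp": [-0.001,0,-0.105],"yaw": 0},
  {"dp": [-0.001,0,-0.115],"yaw": 0},
  {"dp": [-0.001,0,-0.115],"yaw": 0},
  {"dp": [-0.001,0,-0.115],"yaw": 0},
])

```text
time_s: 2.15
tcp_pos: [0.4487, 0.1352, 0.0412]
eef_rot: [179.9, -0.0, -71.7]
contact_force: [0.5, 0.3, 0.4]
gripper_width: 0.0875
gripper_force: 0.0
```

>>> apply_moves([
  {"dp": [0,0,0],"yaw": 0},
  {"dp": [0,0,0],"yaw": 0},
  {"dp": [0,0,0],"yaw": 0},
  {"dp": [0,0,0],"yaw": 0},
  {"dp": [0,0,0],"yaw": 0},
  {"dp": [0,0,0],"yaw": 0},
], grip=1, squeeze=20)

```text
time_s: 2.65
tcp_pos: [0.4492, 0.1344, 0.0416]
eef_rot: [-180.0, 0.0, -71.8]
contact_force: [0.6, -0.2, -0.4]
gripper_width: 0.0533
gripper_force: 0.0
```

>>> apply_moves([
  {"dp": [0,0,0],"yaw": 0},
  {"dp": [0,0,0],"yaw": 0},
])

```text
time_s: 2.82
tcp_pos: [0.4492, 0.1343, 0.0413]
eef_rot: [-180.0, 0.0, -71.8]
contact_force: [-0.4, 0.1, -0.3]
gripper_width: 0.0401
gripper_force: 0.0
```

```bash
python3 - <<'E'
from h import *
s=get_state();c=cap('wrist');d=cap('scene');print(s['gripper_width'],s['gripper_force'],c['T_tool_cam'].round(3))
im=np.hstack([c['image'][100:300,130:380],d['image'][190:330,150:300].repeat(2,0).repeat(2,1)[:200,:300]])
cv2.imwrite('pics/d.png',im[:,:,::-1])
W=wpts(c,s);blobs(c,W)
E
```

```text
0.04014937107919441 0.0 [[-0.001 -0.969 -0.248  0.067]
 [ 1.    -0.001 -0.001  0.001]
 [ 0.001 -0.248  0.969 -0.169]
 [ 0.     0.     0.     1.   ]]
blue [443. 199.] 633 ztop 0.0156 mean [0.307  0.0775 0.0136] [306.6  77.7] [38.9 10.2] 74.8
blue [253. 224.] 1996 ztop 0.0446 mean [0.4494 0.1325 0.0435] [449.4 133.4] [57.3 12.3] 17.9
```

View pics/d.png

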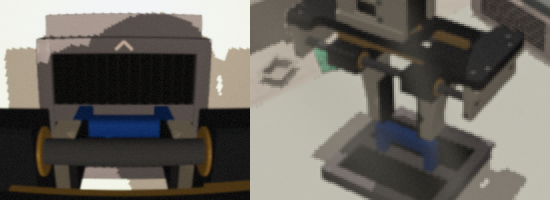

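```bash
python3 - <<'E'
import cv2,numpy as np
a=cv2.imread('/tmp/wrist.png')[170:300,170:340];b=cv2.imread('/tmp/scene.png')[200:330,170:290]
f=lambda i,k:cv2.convertScaleAbs(cv2.resize(i,None,fx=k,fy=k,interpolation=cv2.INTER_CUBIC),alpha=1.5,beta=20)
a=f(a,2.5);b=f(b,3);h=max(a.shape[0],b.shape[0]);z=np.zeros((h,a.shape[1]+b.shape[1],3),np.uint8)
z[:a.shape[0],:a.shape[1]]=a;z[:b.shape[0],a.shape[1]:]=b;cv2.imwrite('pics/e.png',z);print(z.shape)
E
```

```text
(390, 785, 3)
```

View pics/e.png

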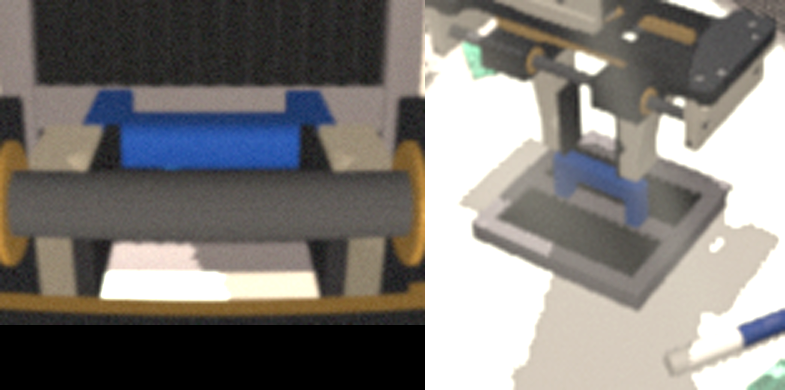

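```bash
python3 - <<'E'
from h import *
s=get_state();c=cap('wrist');print(s['time_s'],s['gripper_width']);W=wpts(c,s)
R=Ro.from_euler('xyz',s['eef_rot'],degrees=True).as_matrix()
L=((W-s['tcp_pos'])@R)*1000
for u in (192,200,208,214,218,225,254,292,300):
  print(u,[(v,L[v,u].round().tolist()) for v in (208,214,218,222,226,230,234)])
d=cap('scene');S=pts(d);L=((S-s['tcp_pos'])@R)*1000
for v in (225,235,245,250,254,258,262):print(v,[(u,L[v,u].round().tolist()) for u in (208,212,216,230,238,242)])
E
```

```text
2.9167 0.03207798911870519
192 [(208, [4.0, -43.0, 28.0]), (214, [-0.0, -43.0, 28.0]), (218, [-3.0, -43.0, 27.0]), (222, [34.0, -19.0, -80.0]), (226, [33.0, -19.0, -81.0]), (230, [33.0, -18.0, -85.0]), (234, [31.0, -19.0, -85.0])]
200 [(208, [5.0, -37.0, 27.0]), (214, [-0.0, -37.0, 28.0]), (218, [-3.0, -38.0, 29.0]), (222, [11.0, -29.0, -19.0]), (226, [11.0, -28.0, -24.0]), (230, [12.0, -26.0, -33.0]), (234, [11.0, -26.0, -36.0])]
208 [(208, [5.0, -31.0, 26.0]), (214, [7.0, -29.0, 9.0]), (218, [6.0, -28.0, 2.0]), (222, [11.0, -24.0, -19.0]), (226, [11.0, -23.0, -25.0]), (230, [11.0, -23.0, -30.0]), (234, [10.0, -22.0, -33.0])]
214 [(208, [7.0, -26.0, 21.0]), (214, [7.0, -25.0, 8.0]), (218, [6.0, -24.0, 1.0]), (222, [11.0, -21.0, -19.0]), (226, [11.0, -20.0, -25.0]), (230, [11.0, -19.0, -30.0]), (234, [9.0, -20.0, -29.0])]
218 [(208, [7.0, -24.0, 21.0]), (214, [7.0, -22.0, 9.0]), (218, [7.0, -21.0, 1.0]), (222, [10.0, -19.0, -14.0]), (226, [10.0, -19.0, -21.0]), (230, [10.0, -18.0, -26.0]), (234, [10.0, -17.0, -32.0])]
225 [(208, [5.0, -19.0, 27.0]), (214, [0.0, -20.0, 28.0]), (218, [
[... 1214 characters left out ...]
-2.0, 31.0, -39.0])]
250 [(208, [37.0, -73.0, 42.0]), (212, [28.0, -57.0, 29.0]), (216, [-10.0, -19.0, -13.0]), (230, [47.0, -28.0, 31.0]), (238, [-12.0, 30.0, -35.0]), (242, [2.0, 29.0, -24.0])]
254 [(208, [14.0, -56.0, 29.0]), (212, [-4.0, -33.0, 6.0]), (216, [-5.0, -23.0, 1.0]), (230, [39.0, -22.0, 32.0]), (238, [-11.0, 29.0, -25.0]), (242, [-1.0, 30.0, -18.0])]
258 [(208, [6.0, -51.0, 31.0]), (212, [12.0, -45.0, 32.0]), (216, [-7.0, -22.0, 8.0]), (230, [nan, nan, nan]), (238, [-11.0, 28.0, -15.0]), (242, [41.0, 4.0, 32.0])]
262 [(208, [-3.0, -44.0, 31.0]), (212, [-0.0, -37.0, 30.0]), (216, [-5.0, -24.0, 20.0]), (230, [-6.0, 8.0, 6.0]), (238, [-6.0, 25.0, -1.0]), (242, [-0.0, 30.0, 1.0])]
```

Both cameras show the fingertips about 11 mm behind the reported TCP, not 22 mm ahead, so they closed above the bar. I'll open and measure the true tip position.

>>> apply_moves([
  {"dp": [0,0,0.01],"yaw": 0},
  {"dp": [0,0,0.01],"yaw": 0},
  {"dp": [0,0,0.01],"yaw": 0},
  {"dp": [0,0,0.01],"yaw": 0},
  {"dp": [0,0,0.01],"yaw": 0},
  {"dp": [0,0,0.01],"yaw": 0},
  {"dp": [0,0,0.01],"yaw": 0},
  {"dp": [0,0,0.01],"yaw": 0},
  {"dp": [0,0,0.01],"yaw": 0},
  {"dp": [0,0,0.01],"yaw": 0},
  {"dp": [0,0,0.01],"yaw": 0},
], grip=-1)

```text
time_s: 3.93
tcp_pos: [0.4491, 0.1344, 0.0512]
eef_rot: [180.0, -0.0, -71.8]
contact_force: [-0.4, -0.6, -0.5]
gripper_width: 0.0863
gripper_force: 0.0
```

```bash
python3 - <<'E'
from h import *
s=get_state();c=cap('wrist');print(s['time_s'],s['gripper_width'],s['tcp_pos']);W=wpts(c,s)
R=Ro.from_euler('xyz',s['eef_rot'],degrees=True).as_matrix()
L=((W-s['tcp_pos'])@R)*1000
for nm,L in(('wrist',L),('scene',((pts(cap('scene'))-s['tcp_pos'])@R)*1000),('top',((pts(cap('top'))-s['tcp_pos'])@R)*1000)):
  for sg in(-1,1):
    m=(abs(L[...,0])<14)&(sg*L[...,1]>36)&(sg*L[...,1]<72)&(L[...,2]<10)&(L[...,2]>-60)
    q=L[m]; print(nm,sg,len(q), np.percentile(q[:,2],[90,97,100]).round(1) if len(q) else '', np.percentile(q,[2,98],axis=0).round(1).tolist() if len(q) else '')
E
```

```text
3.9333 0.08630021919465503 [0.44906323 0.1343598  0.05121551]
wrist -1 1213 [-17.5 -13.   -9.3] [[-8.9, -58.1, -59.1], [11.7, -42.5, -12.7]]
wrist 1 1155 [-17.  -13.4  -9.7] [[-8.6, 43.4, -58.9], [11.6, 58.9, -12.0]]
scene -1 329 [-15.  -11.5  -7.2] [[-12.7, -61.6, -58.2], [8.4, -43.5, -10.8]]
scene 1 239 [-15.2 -12.4 -10. ] [[-13.1, 43.9, -53.5], [9.4, 61.7, -12.1]]
top -1 0  
top 1 9 [-54.  -53.  -52.6] [[-7.2, 42.4, -59.1], [9.6, 43.9, -52.9]]
```

>>> apply_moves([
  {"dp": [0,-0.001,-0.02],"yaw": 0},
  {"dp": [0,-0.001,-0.032],"yaw": 0},
  {"dp": [0,-0.001,-0.041],"yaw": 0},
  {"dp": [0,-0.001,-0.041],"yaw": 0},
  {"dp": [0,-0.001,-0.041],"yaw": 0},
])

```text
time_s: 4.5
tcp_pos: [0.449, 0.1332, 0.0101]
eef_rot: [179.9, -0.0, -71.8]
contact_force: [-0.2, -0.6, 0.1]
gripper_width: 0.0878
gripper_force: 0.0
```

>>> apply_moves([
  {"dp": [0,0,0],"yaw": 0},
  {"dp": [0,0,0],"yaw": 0},
  {"dp": [0,0,0],"yaw": 0},
  {"dp": [0,0,0],"yaw": 0},
  {"dp": [0,0,0],"yaw": 0},
  {"dp": [0,0,0],"yaw": 0},
], grip=1, squeeze=20)

```text
time_s: 5.0
tcp_pos: [0.4494, 0.1336, 0.0107]
eef_rot: [-180.0, 0.0, -71.8]
contact_force: [-0.9, 0.4, 3.9]
gripper_width: 0.0638
gripper_force: 20.0
```

>>> apply_moves([
  {"dp": [0,0,0.03],"yaw": 0},
  {"dp": [0,0,0.06],"yaw": 0},
  {"dp": [0.01,-0.02,0.1],"yaw": -5},
  {"dp": [0.03,-0.05,0.13],"yaw": -10},
  {"dp": [0.06,-0.08,0.15],"yaw": -15},
  {"dp": [0.085,-0.1,0.15],"yaw": -19.8},
  {"dp": [0.085,-0.12,0.15],"yaw": -19.8},
  {"dp": [0.085,-0.12,0.15],"yaw": -19.8},
  {"dp": [0.085,-0.12,0.15],"yaw": -19.8},
])

```text
time_s: 5.75
tcp_pos: [0.5337, 0.012, 0.1596]
eef_rot: [179.9, -0.0, -91.8]
contact_force: [0.8, -0.2, -2.3]
gripper_width: 0.0637
gripper_force: 20.0
```

```bash
cat > ex.py <<'E'
from h import *
s=get_state();c=cap('wrist');print(s['time_s'],s['tcp_pos'],s['eef_rot'],s['gripper_width'],s['contact_force'].round(1));W=wpts(c,s)
np.savez('/tmp/w.npz',W=W,im=c['image'])
blobs(c,W)
m=(W[...,2]>.068)&(W[...,2]<.083)&(abs(W[...,0]-.51)<.13)&(abs(W[...,1]+.176)<.13)
q=W[m];rc=cv2.minAreaRect((q[:,:2]*1000).astype(np.float32));print('deck',m.sum(),np.median(q[:,2]),rc)
E
python3 ex.py; cp /tmp/wrist.png pics/f.png
```

```text
5.75 [0.53369211 0.01203344 0.15958327] [ 1.79918101e+02 -6.03055280e-03 -9.17794032e+01] 0.06370602578572158 [ 0.8 -0.2 -2.3]
blue [248.  51.] 1344 ztop 0.0892 mean [ 0.5343 -0.1093  0.0879] [ 533.9 -110. ] [25.  35.5] 88.8
blue [461.  59.] 954 ztop 0.0608 mean [ 0.308  -0.1241  0.0597] [ 306.5 -124.8] [44.7 43.3] 19.2
blue [254. 233.] 878 ztop 0.187 mean [0.5335 0.0061 0.185 ] [533.1   6.1] [ 1.6 61.1] 87.9
deck 10938 0.07504649966657456 ((511.5548095703125, -126.46903991699219), (87.8818359375, 196.98703002929688), 88.22003173828125)
```

View pics/f.png

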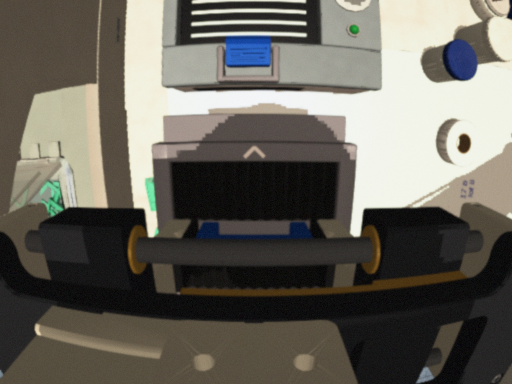

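The extractor sits at (0.5103, -0.1775) with yaw -1.8°. I'll carry the filter over the bed, then lower the front edge onto the catch top so the filter pivots tongue-down in the pads.

>>> apply_moves([
  {"dp": [0,-0.03,0],"yaw": 0},
  {"dp": [0,-0.06,0],"yaw": 0},
  {"dp": [-0.001,-0.09,0],"yaw": 0},
  {"dp": [-0.001,-0.12,0],"yaw": 0},
  {"dp": [-0.001,-0.15,0],"yaw": 0},
  {"dp": [-0.001,-0.17,-0.01],"yaw": 0},
  {"dp": [-0.001,-0.179,-0.03],"yaw": 0},
  {"dp": [-0.001,-0.179,-0.045],"yaw": 0},
  {"dp": [-0.001,-0.179,-0.054],"yaw": 0},
  {"dp": [-0.001,-0.179,-0.054],"yaw": 0},
  {"dp": [-0.001,-0.179,-0.054],"yaw": 0},
])

```text
time_s: 6.72
tcp_pos: [0.5331, -0.1648, 0.1062]
eef_rot: [179.9, -0.0, -91.5]
contact_force: [-0.3, 0.3, -2.0]
gripper_width: 0.0637
gripper_force: 20.0
```

```bash
python3 - <<'E'
from h import *
s=get_state();print(s['tcp_pos'],s['eef_rot'],s['contact_force'])
d=cap('scene');cv2.imwrite('pics/g.png',cv2.resize(d['image'][90:240,230:400,::-1],None,fx=4,fy=4))
E
```

```text
[ 0.53309649 -0.16477583  0.10616827] [ 1.79944949e+02 -1.42499875e-02 -9.15184992e+01] [-0.31504932  0.25075188 -1.97879209]
```

View pics/g.png

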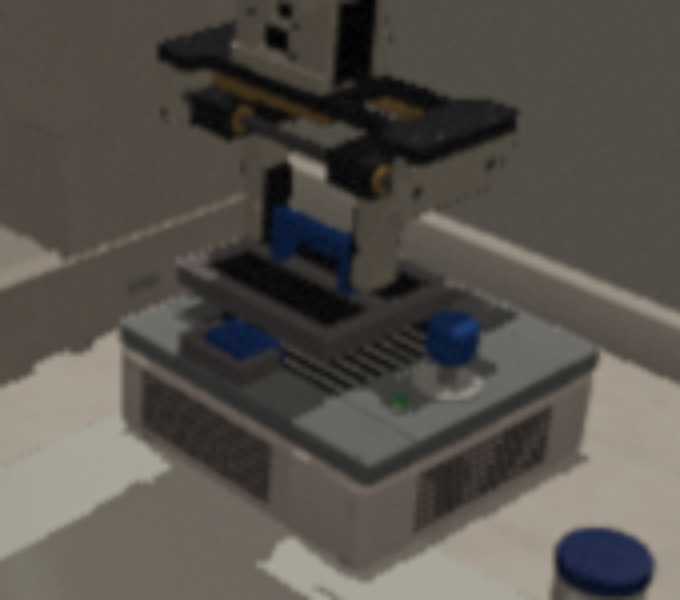

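The filter is over the bed with its front edge just above the catch (blue at px 240,340). Now I'll lower it to tilt.

>>> apply_moves([
  {"dp": [0,0,-0.002],"yaw": 0},
  {"dp": [0,0,-0.004],"yaw": 0},
  {"dp": [0,0,-0.006],"yaw": 0},
  {"dp": [0,0,-0.008],"yaw": 0},
  {"dp": [0,0,-0.009],"yaw": 0},
  {"dp": [0,0,-0.009],"yaw": 0},
])

```text
time_s: 7.27
tcp_pos: [0.5334, -0.1659, 0.0977]
eef_rot: [-180.0, -0.0, -91.6]
contact_force: [-0.8, -1.4, 1.8]
gripper_width: 0.0638
gripper_force: 20.0
```

```bash
cat > tilt.py <<'E'
from h import *
E0=np.array([.5103,-.1775,0]);Y=np.radians(-1.78)
Rz=np.array([[np.cos(Y),-np.sin(Y),0],[np.sin(Y),np.cos(Y),0],[0,0,1]])
s=get_state();c=cap('wrist');W=wpts(c,s);L=((W-E0)@Rz)*1000
t=((s['tcp_pos']-E0)@Rz*1000);print(s['time_s'],'tcp in ext',t.round(1),'yaw',s['eef_rot'][2].round(2)+91.78,s['contact_force'].round(1),s['gripper_width'])
# filter top frame (tongue side strip): profile of z along y at x=22 +-45
for n,A in(('wrist',L),('scene',((pts(cap('scene'))-E0)@Rz)*1000)):
  m=(abs(abs(A[...,0]-22)-54)<4)&(A[...,2]>64)
  q=A[m]
  print(n,[(int(y),np.round(np.median(q[abs(q[:,1]-y)<2.5][:,2]),1),int((abs(q[:,1]-y)<2.5).sum())) for y in range(-80,81,5) if (abs(q[:,1]-y)<2.5).sum()>3])
E
python3 tilt.py
```

```text
7.2667 tcp in ext [22.7 12.3 97.7] yaw 0.18000000000000682 [-0.8 -1.4  1.8] 0.06381590477809389
wrist [(-80, np.float64(78.1), 169), (-75, np.float64(77.9), 174), (-70, np.float64(77.5), 175), (-65, np.float64(77.6), 186), (-60, np.float64(77.6), 178), (-55, np.float64(87.7), 93), (-50, np.float64(88.6), 121), (-45, np.float64(88.8), 119), (-40, np.float64(94.2), 182), (-35, np.float64(98.5), 212), (-30, np.float64(98.6), 215), (-25, np.float64(193.3), 1586), (-20, np.float64(197.5), 849), (-15, np.float64(208.4), 1895), (-10, np.float64(200.0), 1289), (-5, np.float64(100.5), 282), (0, np.float64(100.4), 196), (5, np.float64(100.5), 168), (10, np.float64(101.4), 104), (15, np.float64(197.7), 186), (20, np.float64(197.6), 179), (25, np.float64(197.6), 158), (30, np.float64(197.6), 150), (35, np.float64(197.7), 139), (40, np.float64(197.6), 61)]
scene [(-75, np.float64(75.6), 7), (-65, np.float64(75.7), 4), (-35, np.float64(94.7), 4), (-20, np.float64(97.1), 5), (-10, np.float64(97.2), 7), (-5, np.float64(210.4), 15), (0, np.float64(97.9), 11), (5, np.float64(97.8), 8), (10, np.float64(99.8), 12), (15, np.float64(143.3), 16), (20, np.float64(148.7), 24), (25, np.float64(152.8), 45), (30, np.float64(99.0), 15), (35, np.float64(196.7), 38), (40, np.float64(207.5), 36), (45, np.float64(101.0), 20), (50, np.float64(184.8), 55), (55, np.float64(180.5), 16), (60, np.float64(100.8), 14), (65, np.float64(97.6), 19), (70, np.float64(92.5), 33), (75, np.float64(73.1), 9), (80, np.float64(73.0), 10)]
```

>>> apply_moves([
  {"dp": [0,0.001,-0.002],"yaw": 0},
  {"dp": [0,0.001,-0.004],"yaw": 0},
  {"dp": [0,0.001,-0.006],"yaw": 0},
  {"dp": [0,0.001,-0.008],"yaw": 0},
  {"dp": [0,0.001,-0.009],"yaw": 0},
  {"dp": [0,0.001,-0.009],"yaw": 0},
  {"dp": [0,0.001,-0.009],"yaw": 0},
])

```text
time_s: 7.95
tcp_pos: [0.5331, -0.1647, 0.0881]
eef_rot: [180.0, -0.0, -91.6]
contact_force: [0.5, -3.5, 2.5]
gripper_width: 0.0636
gripper_force: 20.0
```

```bash
python3 tilt.py | sed 's/np.float64//g'
```

```text
7.95 tcp in ext [22.4 13.5 88.1] yaw 0.1700000000000017 [ 0.5 -3.5  2.5] 0.06355732529652346
wrist [(-80, (78.3), 184), (-75, (77.8), 203), (-70, (77.5), 188), (-65, (77.5), 200), (-60, (77.6), 199), (-55, (77.2), 42), (-45, (66.8), 60), (-40, (67.8), 110), (-35, (69.0), 111), (-30, (79.7), 211), (-25, (182.0), 1412), (-20, (187.9), 844), (-15, (188.4), 1187), (-10, (199.9), 1988), (-5, (187.4), 430), (0, (87.5), 212), (5, (88.8), 197), (10, (89.8), 90), (15, (188.3), 184), (20, (188.2), 184), (25, (188.3), 172), (30, (188.2), 145), (35, (188.1), 140), (40, (188.2), 90)]
scene [(-75, (75.8), 4), (-70, (75.9), 6), (-65, (75.3), 7), (-60, (75.5), 4), (-10, (83.0), 9), (-5, (199.5), 18), (0, (85.2), 5), (5, (86.8), 6), (10, (88.1), 7), (15, (132.2), 15), (20, (132.7), 18), (25, (143.3), 36), (30, (91.5), 16), (35, (198.3), 28), (40, (197.3), 47), (45, (97.4), 15), (50, (178.5), 40), (55, (172.8), 34), (60, (98.7), 8), (65, (75.4), 15), (70, (99.0), 18), (75, (94.0), 31), (80, (73.1), 10)]
```

The tilt is about 14.5°, with the tongue tip at about Y=-46 and z 61.5–66.5, below the lip. I'll slide it under.

>>> apply_moves([
  {"dp": [0,0,0.001],"yaw": 0},
  {"dp": [0,-0.004,0.001],"yaw": 0},
  {"dp": [0,-0.008,0.001],"yaw": 0},
  {"dp": [0,-0.012,0.001],"yaw": 0},
  {"dp": [-0.001,-0.015,0.001],"yaw": 0},
  {"dp": [-0.001,-0.018,0.001],"yaw": 0},
  {"dp": [-0.001,-0.018,0.001],"yaw": 0},
  {"dp": [-0.001,-0.018,0.001],"yaw": 0},
])

```text
time_s: 8.72
tcp_pos: [0.532, -0.1828, 0.0891]
eef_rot: [180.0, 0.0, -91.6]
contact_force: [0.1, 0.1, -3.0]
gripper_width: 0.0635
gripper_force: 20.0
```

```bash
python3 tilt.py | sed 's/np.float64//g'
```

```text
8.7167 tcp in ext [21.8 -4.6 89.1] yaw 0.14000000000000057 [ 0.1  0.1 -3. ] 0.06351348819046279
wrist [(-80, (78.2), 191), (-75, (77.9), 198), (-70, (77.6), 194), (-65, (77.6), 195), (-60, (77.6), 198), (-55, (71.2), 105), (-50, (80.9), 191), (-45, (180.3), 1176), (-40, (188.9), 856), (-35, (188.9), 836), (-30, (200.6), 2287), (-25, (189.8), 761), (-20, (88.3), 205), (-15, (89.5), 206), (-10, (90.5), 136), (-5, (189.1), 146), (0, (189.2), 184), (5, (189.1), 169), (10, (189.2), 154), (15, (189.2), 158), (20, (189.2), 119), (25, (189.1), 13)]
scene [(-75, (77.0), 7), (-70, (75.0), 6), (-65, (74.7), 4), (-25, (204.7), 7), (-20, (201.7), 8), (-10, (133.0), 10), (-5, (420.5), 13), (0, (138.6), 22), (5, (146.3), 33), (10, (151.5), 15), (15, (140.6), 14), (20, (198.4), 40), (25, (187.6), 19), (30, (98.4), 17), (35, (177.4), 52), (40, (100.6), 9), (45, (101.1), 6), (50, (102.4), 5), (55, (97.5), 31), (60, (73.1), 7), (65, (73.2), 7), (70, (73.0), 10), (75, (73.7), 8), (80, (73.1), 10)]
```

The tongue is now under the lip. Next I'll swing the front down along the arc about the tongue tip.

>>> apply_moves([
  {"dp": [0,0.001,-0.002],"yaw": 0},
  {"dp": [0,0.002,-0.004],"yaw": 0},
  {"dp": [0,0.003,-0.006],"yaw": 0},
  {"dp": [0,0.0042,-0.008],"yaw": 0},
  {"dp": [0,0.0052,-0.01],"yaw": 0},
  {"dp": [0,0.0062,-0.012],"yaw": 0},
  {"dp": [0,0.0062,-0.012],"yaw": 0},
  {"dp": [0,0.0062,-0.012],"yaw": 0},
], squeeze=30)

```text
time_s: 9.48
tcp_pos: [0.5329, -0.1772, 0.0807]
eef_rot: [-179.9, -0.1, -91.5]
contact_force: [-8.9, 0.4, 26.5]
gripper_width: 0.0638
gripper_force: 30.0
```

```bash
python3 tilt.py | sed 's/np.float64//g'
```

```text
9.4833 tcp in ext [22.6  1.  80.7] yaw 0.269999999999996 [-8.9  0.4 26.5] 0.06377215533694496
wrist [(-80, (78.4), 205), (-75, (77.8), 212), (-70, (77.6), 213), (-65, (77.7), 218), (-60, (77.7), 205), (-55, (67.6), 130), (-50, (67.8), 133), (-45, (77.5), 221), (-40, (169.9), 932), (-35, (180.3), 1000), (-30, (180.6), 840), (-25, (192.4), 2104), (-20, (182.7), 1024), (-15, (82.0), 205), (-10, (82.7), 196), (-5, (83.4), 150), (0, (180.5), 120), (5, (180.6), 184), (10, (180.7), 176), (15, (180.5), 157), (20, (180.6), 151), (25, (180.6), 138), (30, (180.5), 24)]
scene [(-80, (75.5), 5), (-75, (75.1), 10), (-70, (75.2), 5), (-65, (75.4), 6), (-60, (75.1), 4), (-20, (193.9), 7), (-15, (192.4), 12), (-10, (79.2), 5), (-5, (81.2), 5), (0, (268.3), 18), (5, (130.2), 23), (10, (137.7), 30), (15, (132.7), 24), (20, (85.0), 13), (25, (182.8), 44), (30, (189.2), 31), (35, (128.4), 18), (40, (167.5), 58), (45, (88.2), 9), (50, (88.4), 11), (55, (88.9), 11), (60, (82.0), 32), (65, (73.3), 5), (70, (73.0), 7), (75, (73.2), 6), (80, (72.5), 9)]
```

```bash
cat > side.py <<'E'
from tilt import *
for x0 in(-36,-32,-28,-10,10,34,54,72,76,80):
  print(x0,[(y,np.round(np.median(L[(abs(L[...,0]-x0)<2)&(abs(L[...,1]-y)<2)&(L[...,2]<120)][:,2]),1)) for y in(-58,-52,-49,-43,-15,-10,-5)])
c=cams.capture('wrist');h=L
# filter x extents: heights across x at several y
for y in(-43,-15):
  m=(abs(L[...,1]-y)<1.5)&(L[...,2]<100); q=L[m];q=q[np.argsort(q[:,0])]
  print(y,[(int(x),np.round(np.median(q[abs(q[:,0]-x)<.8][:,2]),1)) for x in list(range(-48,-30,2))+list(range(74,94,2)) if (abs(q[:,0]-x)<.8).any()])
E
python3 side.py| sed 's/np.float64//g'
```

```text
9.5833 tcp in ext [22.6  1.  80.7] yaw 0.269999999999996 [-8.4 -0.1 27.4] 0.06377215304701835
wrist [(-80, (78.2), 203), (-75, (77.9), 215), (-70, (77.6), 214), (-65, (77.6), 210), (-60, (77.7), 207), (-55, (67.6), 127), (-50, (67.8), 135), (-45, (77.5), 224), (-40, (169.7), 936), (-35, (180.4), 1016), (-30, (180.6), 831), (-25, (192.4), 2091), (-20, (182.7), 1032), (-15, (82.0), 209), (-10, (82.8), 203), (-5, (83.4), 145), (0, (180.5), 120), (5, (180.7), 194), (10, (180.6), 152), (15, (180.5), 156), (20, (180.6), 152), (25, (180.5), 135), (30, (180.4), 27)]
scene [(-80, (75.4), 5), (-75, (75.6), 9), (-70, (75.4), 8), (-60, (75.5), 6), (-20, (196.7), 7), (-15, (192.3), 12), (-10, (80.7), 5), (-5, (126.8), 11), (0, (415.8), 13), (5, (101.3), 22), (10, (137.1), 29), (15, (135.8), 18), (20, (84.8), 16), (25, (187.2), 44), (30, (178.7), 26), (35, (178.0), 17), (40, (166.0), 60), (45, (88.5), 12), (50, (84.7), 8), (55, (88.7), 16), (60, (82.3), 32), (65, (73.0), 7), (70, (72.7), 8), (75, (73.4), 8), (80, (72.9), 10)]
-36 [(-58, (77.5)), (-52, (61.0)), (-49, (61.3)), (-43, (78.0)), (-15, (
[... 872 characters left out ...]
)), (-10, (83.0)), (-5, (83.4))]
80 [(-58, (77.5)), (-52, (61.2)), (-49, (61.6)), (-43, (77.8)), (-15, (82.2)), (-10, (82.6)), (-5, (83.5))]
-43 [(-48, (74.9)), (-46, (75.1)), (-44, (75.1)), (-42, (75.4)), (-40, (73.7)), (-38, (77.7)), (-36, (78.1)), (-34, (78.0)), (-32, (78.1)), (74, (78.2)), (76, (78.5)), (78, (78.0)), (80, (77.9)), (82, (77.4)), (84, (73.8)), (86, (74.9)), (88, (75.5)), (90, (75.2)), (92, (75.3))]
-15 [(-48, (75.2)), (-46, (75.3)), (-44, (74.9)), (-42, (75.1)), (-40, (74.5)), (-38, (81.0)), (-36, (82.2)), (-34, (81.5)), (-32, (81.5)), (74, (82.1)), (76, (82.2)), (78, (82.0)), (80, (82.1)), (82, (81.3)), (84, (74.6)), (86, (74.7)), (88, (75.0)), (90, (75.9)), (92, (75.2))]
```

The front bottom edge is at Y≈58.9, just past the bed wall at 58. I'll back up about 2–3 mm toward the lip, then swing down.

>>> apply_moves([
  {"dp": [0,-0.001,0.003],"yaw": 0},
  {"dp": [0,-0.003,0.003],"yaw": 0},
  {"dp": [0,-0.0035,0.003],"yaw": 0},
  {"dp": [0,-0.003,0.002],"yaw": 0},
  {"dp": [0,-0.002,0.001],"yaw": 0},
  {"dp": [0,-0.001,-0.001],"yaw": 0},
  {"dp": [0,0,-0.003],"yaw": 0},
  {"dp": [0,0.001,-0.0045],"yaw": 0},
  {"dp": [0,0.0015,-0.006],"yaw": 0},
  {"dp": [0,0.0015,-0.007],"yaw": 0},
  {"dp": [0,0.0015,-0.007],"yaw": 0},
])

```text
time_s: 10.65
tcp_pos: [0.5332, -0.1746, 0.0711]
eef_rot: [-179.9, -0.0, -91.6]
contact_force: [-0.6, 2.7, 11.7]
gripper_width: 0.0636
gripper_force: 30.0
```

```bash
python3 tilt.py | sed 's/np.float64//g'
```

```text
10.65 tcp in ext [22.8  3.6 71.1] yaw 0.23000000000000398 [-0.6  2.7 11.7] 0.0635987257860944
wrist [(-80, (78.4), 222), (-75, (77.9), 230), (-70, (77.6), 237), (-65, (77.6), 237), (-60, (77.5), 233), (-55, (66.6), 127), (-50, (72.8), 209), (-45, (75.1), 218), (-40, (75.1), 231), (-35, (164.9), 1425), (-30, (170.9), 865), (-25, (171.3), 1095), (-20, (183.6), 2091), (-15, (170.7), 446), (-10, (75.1), 196), (-5, (75.1), 190), (0, (75.3), 85), (5, (171.1), 173), (10, (171.1), 190), (15, (171.1), 157), (20, (171.1), 163), (25, (171.0), 151), (30, (171.0), 95)]
scene [(-80, (76.0), 4), (-75, (75.7), 4), (-70, (75.4), 6), (-65, (75.2), 7), (-60, (75.4), 8), (-55, (72.9), 6), (-20, (130.5), 4), (-15, (183.6), 15), (-10, (72.5), 5), (-5, (93.4), 6), (0, (74.6), 11), (5, (113.6), 14), (10, (121.8), 26), (15, (120.8), 29), (20, (73.5), 16), (25, (172.4), 28), (30, (179.6), 49), (35, (168.5), 14), (40, (156.2), 30), (45, (157.7), 46), (50, (73.3), 8), (55, (73.2), 10), (60, (72.6), 7), (65, (72.7), 7), (70, (72.8), 10), (75, (73.2), 8), (80, (73.0), 11)]
```

The filter is flush at 75.1 mm. One firmer press, then release, lift and check the catch.

>>> apply_moves([
  {"dp": [0,0,-0.001],"yaw": 0},
  {"dp": [0,0,-0.002],"yaw": 0},
  {"dp": [0,0,-0.002],"yaw": 0},
  {"dp": [0,0,0.001],"yaw": 0},
])

```text
time_s: 11.08
tcp_pos: [0.5325, -0.1745, 0.0719]
eef_rot: [-179.9, 0.0, -91.6]
contact_force: [0.8, -0.5, -6.1]
gripper_width: 0.0634
gripper_force: 30.0
```

>>> apply_moves([
  {"dp": [0,0,0.001],"yaw": 0},
  {"dp": [0,0,0.001],"yaw": 0},
  {"dp": [0,0,0.001],"yaw": 0},
  {"dp": [0,0,0.001],"yaw": 0},
  {"dp": [0,0,0.001],"yaw": 0},
  {"dp": [0,0,0.03],"yaw": 0},
  {"dp": [0,0.03,0.06],"yaw": 0},
  {"dp": [0,0.06,0.09],"yaw": 0},
  {"dp": [-0.02,0.09,0.1],"yaw": 0},
  {"dp": [-0.02,0.1,0.1],"yaw": 0},
  {"dp": [-0.02,0.1,0.1],"yaw": 0},
], grip=-1)

```text
time_s: 12.0
tcp_pos: [0.512, -0.0729, 0.1724]
eef_rot: [-179.9, 0.1, -91.5]
contact_force: [0.1, 0.5, -0.2]
gripper_width: 0.0878
gripper_force: 0.0
```

```bash
python3 tilt.py | sed 's/np.float64//g';python3 ex.py; python3 - <<'E'
import cv2
i=cv2.imread('/tmp/wrist.png')[0:200,130:400];cv2.imwrite('pics/i.png',cv2.convertScaleAbs(cv2.resize(i,None,fx=2.9,fy=2.9,interpolation=2),alpha=1.3))
E
```

```text
12.0 tcp in ext [ -1.5 104.6 172.4] yaw 0.3100000000000023 [ 0.1  0.5 -0.2] 0.08780606160756638
wrist [(-75, (77.5), 36), (-70, (77.7), 74), (-65, (77.5), 86), (-60, (77.3), 101), (-55, (67.3), 95), (-50, (74.7), 31), (-45, (75.1), 81), (-40, (75.0), 88), (-35, (75.1), 88), (-30, (74.8), 90), (-25, (75.0), 96), (-20, (74.9), 91), (-15, (75.0), 93), (-10, (75.0), 94), (-5, (75.0), 88), (0, (75.0), 98), (5, (75.2), 86), (10, (75.1), 99), (15, (75.0), 93), (20, (75.2), 99), (25, (75.0), 93), (30, (75.3), 95), (35, (75.2), 94), (40, (75.1), 94), (45, (75.0), 96), (50, (75.2), 95), (55, (74.9), 86), (60, (74.7), 102), (65, (263.7), 549), (70, (266.0), 421), (75, (265.9), 706), (80, (286.4), 1599)]
scene [(-75, (76.1), 7), (-70, (75.0), 6), (-65, (75.2), 5), (-60, (74.5), 6), (-55, (73.2), 5), (-15, (73.1), 6), (-10, (72.5), 7), (-5, (72.7), 7), (0, (72.1), 8), (5, (72.3), 7), (10, (72.9), 6), (15, (72.8), 5), (20, (73.1), 9), (25, (73.4), 10), (30, (73.1), 8), (35, (72.7), 7), (40, (72.4), 5), (45, (72.5), 10), (50, (73.2), 5), (55, (72.5), 11), (60, (72.2), 6), (65, (72.7), 8), (70, (72.3), 10), (80, (73.8), 11)]
12.1 [ 0.51197502 -0.07469391  0.1710343 ] [ 1.79986050e+02 -1.41375208e-03 -9.15348552e+01] 0.08758395875567371 [ 0.   0.3 -0.3]
blue [509.  47.] 169 ztop 0.0343 mean [ 0.1559 -0.2578  0.0327] [ 157.8 -255. ] [51.4 12.9] 83.4
blue [340.  80.] 908 ztop 0.1157 mean [ 0.4417 -0.1701  0.1145] [ 441.4 -170.7] [26.1 26. ] 9.9
blue [225.  77.] 1276 ztop 0.1058 mean [ 0.5311 -0.1742  0.1047] [ 531.5 -174.4] [11.9 63. ] 88.1
blue [441. 136.] 1030 ztop 0.0609 mean [ 0.308  -0.1255  0.0598] [ 306.9 -125.4] [42.6 42.9] 1.2
blue [226. 152.] 1346 ztop 0.0892 mean [ 0.5343 -0.1103  0.0878] [ 534.5 -110.5] [25.  34.9] 86.9
deck 32864 0.07483944709433364 ((510.4507751464844, -171.029052734375), (176.46141052246094, 196.84593200683594), 88.38485717773438)
```

View pics/i.png

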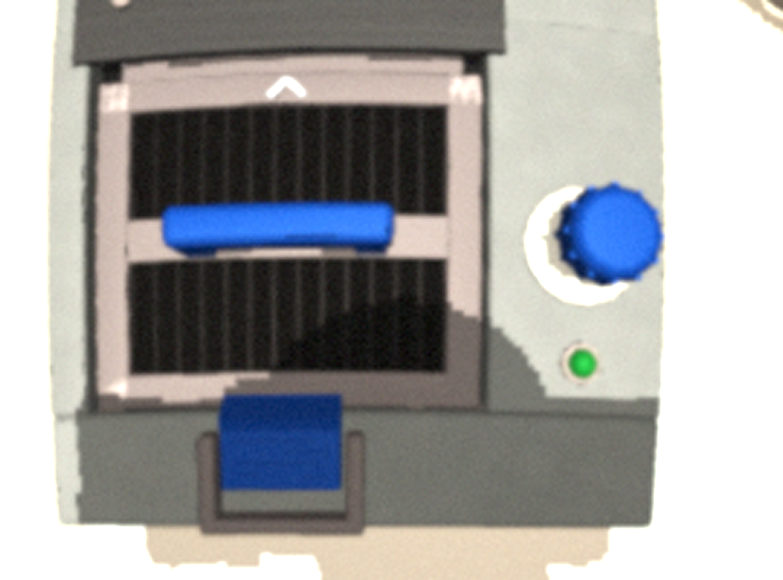

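The picture shows the catch (px 280,440) lying over the filter's front edge, back at its rest position, so the filter is locked. Now the knob: turn 90° so the jaws close along y, clear of the filter's bar.

>>> apply_moves([
  {"dp": [-0.01,-0.01,0],"yaw": 7},
  {"dp": [-0.02,-0.02,0],"yaw": 14},
  {"dp": [-0.03,-0.03,0],"yaw": 21},
  {"dp": [-0.04,-0.045,0],"yaw": 28},
  {"dp": [-0.05,-0.06,0],"yaw": 35},
  {"dp": [-0.06,-0.075,0],"yaw": 42},
  {"dp": [-0.07,-0.09,0],"yaw": 49},
  {"dp": [-0.071,-0.096,0],"yaw": 56},
  {"dp": [-0.071,-0.096,0],"yaw": 63},
  {"dp": [-0.071,-0.096,0],"yaw": 70},
  {"dp": [-0.071,-0.096,0],"yaw": 77},
  {"dp": [-0.071,-0.096,0],"yaw": 84},
  {"dp": [-0.071,-0.096,0],"yaw": 90},
  {"dp": [-0.071,-0.096,0],"yaw": 90},
  {"dp": [-0.071,-0.096,0],"yaw": 90},
])

```text
time_s: 13.4
tcp_pos: [0.4408, -0.1717, 0.1705]
eef_rot: [180.0, 0.1, -1.9]
contact_force: [0.4, -0.5, -0.2]
gripper_width: 0.0877
gripper_force: 0.0
```

```bash
python3 ex.py
```

```text
13.4 [ 0.44076136 -0.17170569  0.17050891] [ 1.79991812e+02  9.33653718e-02 -1.87793785e+00] 0.08767137383331769 [ 0.4 -0.5 -0.2]
blue [253.  87.] 1274 ztop 0.1058 mean [ 0.5313 -0.1747  0.1046] [ 531.3 -174.8] [11.8 61.9] 88.0
blue [181.  89.] 1342 ztop 0.0892 mean [ 0.5342 -0.111   0.0879] [ 534.6 -111. ] [24.5 36. ] 87.8
blue [252. 200.] 895 ztop 0.1156 mean [ 0.4417 -0.1708  0.1144] [ 440.9 -170.9] [27.1 25.8] 13.3
blue [213. 291.] 229 ztop 0.0606 mean [ 0.3225 -0.123   0.0595] [ 322.6 -121.6] [28.9 12.2] 89.3
deck 36953 0.07493110731857044 ((510.50872802734375, -177.92706298828125), (190.38255310058594, 196.3395233154297), 88.06219482421875)
```

Well aligned. Descend and grip the knob.

>>> apply_moves([
  {"dp": [0,0.001,-0.03],"yaw": 0},
  {"dp": [0,0.001,-0.06],"yaw": 0},
  {"dp": [0,0.001,-0.08],"yaw": 0},
  {"dp": [0,0.001,-0.09],"yaw": 0},
  {"dp": [0,0.001,-0.095],"yaw": 0},
  {"dp": [0,0.001,-0.095],"yaw": 0},
  {"dp": [0,0.001,-0.095],"yaw": 0},
])

```text
time_s: 14.03
tcp_pos: [0.4414, -0.1701, 0.0765]
eef_rot: [180.0, -0.0, -1.7]
contact_force: [0.2, -0.0, 0.2]
gripper_width: 0.0877
gripper_force: 0.0
```

>>> apply_moves([
  {"dp": [0,0,0],"yaw": 0},
  {"dp": [0,0,0],"yaw": 0},
  {"dp": [0,0,0],"yaw": 0},
  {"dp": [0,0,0],"yaw": 0},
  {"dp": [0,0,0],"yaw": 0},
  {"dp": [0,0,0],"yaw": 0},
  {"dp": [0,0,0],"yaw": 0},
  {"dp": [0,0,0],"yaw": 0},
  {"dp": [0,0,0],"yaw": 0},
  {"dp": [0,0,0],"yaw": 0},
  {"dp": [0,0,0],"yaw": 0},
  {"dp": [0,0,0],"yaw": 0},
  {"dp": [0,0,0],"yaw": 0},
], grip=1, squeeze=35)

```text
time_s: 15.12
tcp_pos: [0.4411, -0.1705, 0.0763]
eef_rot: [180.0, 0.0, -1.6]
contact_force: [0.4, -6.8, -0.3]
gripper_width: 0.0258
gripper_force: 35.0
```

>>> apply_moves([
  {"dp": [0,0,0.002],"yaw": 0},
  {"dp": [0,0,0.004],"yaw": 0},
  {"dp": [0,0,0.006],"yaw": 0},
  {"dp": [0,0,0.008],"yaw": 0},
  {"dp": [0,0,0.01],"yaw": 0},
  {"dp": [0,0,0.012],"yaw": 0},
  {"dp": [0,0,0.0135],"yaw": 0},
  {"dp": [0,0,0.0145],"yaw": 0},
  {"dp": [0,0,0.0145],"yaw": 0},
  {"dp": [0,0,0.0145],"yaw": 0},
  {"dp": [0,0,0.0145],"yaw": 0},
])

```text
time_s: 16.03
tcp_pos: [0.4408, -0.1703, 0.0886]
eef_rot: [180.0, 0.1, -1.7]
contact_force: [9.3, -10.7, -24.4]
gripper_width: 0.0253
gripper_force: 35.0
```

```bash
python3 ex.py
```

```text
16.0333 [ 0.44077218 -0.17033953  0.08864826] [ 1.79991012e+02  7.45359956e-02 -1.65797134e+00] 0.02532421627718016 [  9.3 -10.7 -24.4]
blue [256.  72.] 2775 ztop 0.1057 mean [ 0.5305 -0.1746  0.1047] [ 531.6 -174.8] [12.  62.2] 88.3
blue [152.  78.] 2797 ztop 0.0892 mean [ 0.5339 -0.1113  0.0879] [ 534.4 -110.9] [26.1 36.4] 87.5
blue [254. 231.] 656 ztop 0.1261 mean [ 0.4517 -0.171   0.1245] [ 451.8 -170.5] [21.8  6.8] 89.1
blue [254. 270.] 314 ztop 0.1277 mean [ 0.4333 -0.1706  0.127 ] [ 432.7 -170.5] [20.   6.9] 89.4
deck 52418 0.07479290719176604 ((514.1718139648438, -178.1400909423828), (189.9434051513672, 159.59873962402344), 88.14733123779297)
```

The knob is at its end stop: it rose 12 mm and the pull is 24 N. Release it, then lift clear.

>>> apply_moves([
  {"dp": [0,0,-0.002],"yaw": 0},
  {"dp": [0,0,-0.002],"yaw": 0},
  {"dp": [0,0,-0.002],"yaw": 0},
  {"dp": [0,0,-0.002],"yaw": 0},
  {"dp": [0,0,-0.002],"yaw": 0},
  {"dp": [0,0,-0.002],"yaw": 0},
  {"dp": [0,0,-0.002],"yaw": 0},
  {"dp": [0,0,-0.002],"yaw": 0},
  {"dp": [0,0,0.03],"yaw": 0},
  {"dp": [0,0,0.06],"yaw": 0},
  {"dp": [0,0,0.09],"yaw": 0},
  {"dp": [0,0,0.1],"yaw": 0},
  {"dp": [0,0,0.1],"yaw": 0},
  {"dp": [0,0,0.1],"yaw": 0},
], grip=-1)

```text
time_s: 17.25
tcp_pos: [0.4412, -0.1698, 0.191]
eef_rot: [-180.0, -0.1, -1.6]
contact_force: [-0.5, 0.2, -1.0]
gripper_width: 0.0878
gripper_force: 0.0
```

```bash
python3 ex.py; cp /tmp/wrist.png pics/j.png
```

```text
17.25 [ 0.44121317 -0.16975384  0.1909997 ] [-1.79973218e+02 -8.22376306e-02 -1.61768077e+00] 0.08784947437969653 [-0.5  0.2 -1. ]
blue [256.  90.] 1064 ztop 0.1058 mean [ 0.5309 -0.1745  0.1046] [ 531.4 -174.6] [12. 62.] 88.3
blue [189.  91.] 1145 ztop 0.0891 mean [ 0.5341 -0.111   0.0879] [ 534.4 -111. ] [24.6 35.5] 87.9
blue [255. 194.] 750 ztop 0.1157 mean [ 0.4416 -0.1707  0.1144] [ 440.9 -170.5] [27.2 25.7] 12.8
blue [217. 286.] 484 ztop 0.0609 mean [ 0.3166 -0.1233  0.0597] [ 316.  -124.6] [41.4 25.3] 89.2
deck 32218 0.07492141674616284 ((510.4908752441406, -177.79336547851562), (190.1356964111328, 195.70013427734375), 88.15884399414062)
```

View pics/j.png

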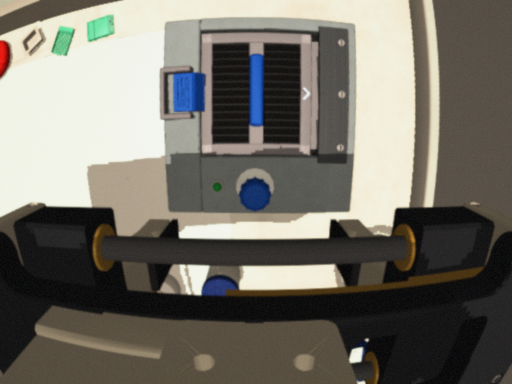

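The last picture shows the filter seated, the catch (188,92) over its front edge and the knob (255,194) back at its rest height of 115.7 mm. The gripper is clear of everything.

```bash
python3 -c "
from plant import r
print(r.close_job())"
```

```text
the job is handed in; nothing more can be done
None
```

The filter is seated and locked under the catch. After that I pulled the knob to its stop, and it dropped back to rest. I handed the job in at about 17 s with the gripper clear.

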